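# Sound the open well of a dry-block heater and fit the blanking plug that comes flush

## Robot

A 6-joint arm with a two-finger parallel gripper is mounted at the origin on a cart in front of the work surface, level with it; the furniture and walls round the work are solid. World frame = base frame: x ahead of the robot, y to its left, z up, the work surface at z = 0. Lengths are in m, angles in rad, forces in N, time in s.
With the tool pointing down it reaches from about 0.3 to 0.875 m from the base axis. Payload 6.4 kg.
Tool frame: the origin (TCP) lies on the centre line of the jaws, within the pads' length; the fingertips stand 11 mm ahead of it and the grasp point (between the pads) lies 8 mm behind it; z points along the fingers, y is the line along which they close (so a half turn about z gives the same grasp; the last joint's range is limited). The gripper opens to 85 mm and grips with 20 to 120 N. Pads are 22 mm wide; open, the fingers measure 114 mm over their backs; the gripper's body (76 mm by 85 mm) begins 54 mm behind the grasp point. The pads swing forward as they close: fully open they stand 13 mm farther back than shut.
Start: joints at [1.141, 0.181, 1.607, -0, 1.354, -0.206], TCP at [0.128, 0.561, 0.242] pointing down, gripper open.
Joint ranges: [-2.99, 2.99], [-0.89, 2.07], [0.3, 2.58], [-1.14, 4.28], [0, 2.63], [-3.12, 3.12]. Speed limits (rad/s): [2.57, 2.57, 3.01, 3.14, 3.14, 3.14].

## Interface

Orientations are given as a 3x3 rotation matrix whose columns are the frame's x, y, z axes.
In Python, from workcell import manip, eyes, workorder gives the robot as it stands.
- The arm moves only by the tool apply_moves, never from a script. Its argument "rows" is a list of rows, each a list of 3 entries, a list of its own where there are three numbers: the shift along the tool's x, y, z in units of 40 mm (1.0 is 40 mm), then the turn, a rotation vector about the tool's x, y, z in units of 5 degrees (1.0 is 5 degrees), then the opening, from 0 (shut) to 1 (fully open). A call has 1 to 12 rows; each row shifts and turns the commanded pose from where the row before left it, along the tool's axes as they then stand; what a row does not reach is not made up. A row lasts 1/8 s, in which the tool goes at most 62.5 mm and 10.7 degrees, less where a joint would pass 70% of its speed; a pose out of reach is approached as far as the arm can. A call is refused whole if a number of a shift passes 1 or a number of a turn 1, either way. A call with a gripper value outside its range is refused whole. The fingers move at their own pace and stop on an object; "newtons" is the grip in N (left out, the last holds). Time passes only in rows, so rows that do not move let the fingers close. It gives the time, the measured TCP pose, the force, the opening and the grip force at its end, in the units of the state.
- manip.state(): the state, without advancing time (a new reading comes with each control period).
- eyes.get_image(name): name is "side" or "top"; returns (picture, depth): 420x560x3 uint8, blue, green, red; 420x560 float32, m along the optical axis (not along the pixel's ray), 0 where there is no reading.
- eyes.calibration(name): a dict with "K" (3x3 intrinsics, pixels), "extrinsics" (4x4, takes a point from camera to world coordinates). Camera axes: x right, y down, z forward; pixel columns grow to the right and rows downward; lengths in m; the calibration is good to about 2 mm. A picture is of the moment at which its call begins. calibration takes no time and is no camera call.
- workorder.hand_in(): hands the job in; it is judged then, once.
The state is a dict: "time_s": time; "qpos": joint angles; "qvel": joint speeds; "joint_torque": joint torques, N m; "tcp_pos": TCP position; "eef_rot": TCP orientation; "wrist_force": force on the tool from outside, world axes, zero at the start; "ft_torque": the same for the moment, N m; "width": opening from 0.0 (shut) to 1.0 (fully open); "grasp_force": force on a finger pad.
Only numpy, scipy, OpenCV 4.12 (cv2) and the standard library are available. Lean on these libraries where they do the work, as an engineer would, in place of code of your own. Each camera call takes 0.05 s, during which the arm holds its last target. There are 200 camera calls.

## Task

One well of the dry-block heater is open and how deep it is bored cannot be seen: sound it with the depth gauge from the rack by lowering the rod, gently, until the collar rests on the block and the tip is felt on the bottom. Stand the gauge back in its own hole in the rack with the collar still at its reading, then fit into the well the one plug whose length matches, so that it stands on the bottom with its shoulder flush with the block's face. Leave the other two plugs in the rack and do not disturb the things lying about.

Things in the scene. Friction and masses are not known exactly. Their poses are not given: they have to be found in the camera images.
- heater: white dry-block heater, fixed, 162 mm (x) by 158 mm (y), sloping control panel at -x. In its top an aluminium block 50 mm (x) by 118 mm (y), level face 84 mm above the worktop (white shell round it 78 mm), with three wells in a row along y, 34 mm apart: two hold plugs whose 26 mm grips stand up, the one at +y is open. Origin: centre of the underside; x to its back, z up.
- well (a point): centre of the mouth of the open well, on the block's face. A blind bore 17 mm in diameter, 1 mm bevel at the mouth, 44, 54 or 64 mm deep (which one is unknown). Axes as the heater's: z up along the well, y along the row of wells; the next plug's grip stands 34 mm away at -y.
- rack: white plastic rack fixed to the worktop, 44 mm (x) by 156 mm (y) by 34 mm tall on a flange 56 x 166 x 6 mm, with four upright blind holes in a row along y, 38 mm apart, all 26 mm deep. Origin: centre of its underside; z up.
- gauge_hole (a point): centre of the mouth of the gauge's hole at the +y end of the rack, on the rack's top: 11 mm in diameter, 26 mm deep. Axes as the rack's.
- pocket_1 (a point): centre of the mouth of plug pocket 1 (next to the gauge hole), on the rack's top: 17 mm in diameter, 26 mm deep. Any plug may stand in it at the start. Axes as the rack's.
- pocket_2 (a point): centre of the mouth of plug pocket 2 (the middle one of the three), on the rack's top: 17 mm in diameter, 26 mm deep. Any plug may stand in it at the start. Axes as the rack's.
- pocket_3 (a point): centre of the mouth of plug pocket 3 (at the -y end), on the rack's top: 17 mm in diameter, 26 mm deep. Any plug may stand in it at the start. Axes as the rack's.
- plug_short: loose steel blanking plug: round, 15 mm in diameter, 44 mm from its flat foot (edge bevelled 1.5 x 2 mm) to its shoulder, and on the shoulder a slimmer round grip 13 mm in diameter and 26 mm tall (70 mm overall, 60 g). Origin: centre of the foot; z up along the plug.
- plug_mid: loose steel blanking plug: round, 15 mm in diameter, 54 mm from its flat foot (edge bevelled 1.5 x 2 mm) to its shoulder, and on the shoulder a slimmer round grip 13 mm in diameter and 26 mm tall (80 mm overall, 60 g). Origin: centre of the foot; z up along the plug.
- plug_long: loose steel blanking plug: round, 15 mm in diameter, 64 mm from its flat foot (edge bevelled 1.5 x 2 mm) to its shoulder, and on the shoulder a slimmer round grip 13 mm in diameter and 26 mm tall (90 mm overall, 60 g). Origin: centre of the foot; z up along the plug.
- plug_short_shoulder (a point): centre of the shoulder of the 44 mm plug, where the 15 mm body ends and the 13 mm grip begins. z up along the plug.
- plug_mid_shoulder (a point): centre of the shoulder of the 54 mm plug, where the 15 mm body ends and the 13 mm grip begins. z up along the plug.
- plug_long_shoulder (a point): centre of the shoulder of the 64 mm plug, where the 15 mm body ends and the 13 mm grip begins. z up along the plug.
- gauge: depth gauge standing in its rack hole: steel rod 8 mm in diameter with grooves every 10 mm, round black head 16 mm in diameter from 102 to 132 mm above the tip (lower edge bevelled) to hold it by, and an aluminium friction collar on the rod. 75 g. Origin: centre of the tip's end face; z up along the rod.
- gauge_tip: the lowest 4 mm of the gauge's rod: a white nylon measuring tip on a hard rubber cushion that gives about 1 mm under 8 N; made for light finger pressure (5 to 15 N), 25 N spoils it. Origin: centre of the end face.
- collar (a joint): friction collar of the gauge, 25 mm wide at the sole, 12 mm tall. Its sole stands 30 mm + this value above the tip; the value (0 to 50 mm) grows as it is pushed up the rod. It moves at about 3 N and stays where left; it starts at 0 to 8 mm. With the tip on a well's bottom and the sole on the face, 30 mm + value is the depth.
- collar_sole (a point): centre of the collar's flat underside.
- cassette_5: tissue cassette with a wax block, 28 x 41 x 10 mm, lying on the worktop; bystander. Origin: centre of its underside.
- cassette_6: tissue cassette with a wax block, 28 x 41 x 11 mm, lying on the worktop; bystander. Origin: centre of its underside.
- timer: small white bench timer, 62 x 68 x 20 mm; bystander. Origin: centre of its underside.
- vial: amber screw-cap vial, 27 mm in diameter, 50 mm tall, standing; bystander. Origin: centre of its underside.
There are look-alikes about, which are no part of the job. What is shaped like the gauge but pink or turquoise is not meant.

How it is judged:
By the outcome, as a careful person would: the job done as asked, in the order asked, and still so for the second after the job is handed in, with the robot touching nothing.
It also fails if it takes over 58 s, if anything falls off the work surface, if the arm or the gripper's body presses on something with over 40 N, if the wrist force passes 120 N, or if a joint passes its speed limit or range.

## Working session

There is one attempt and no reset: what is moved stays moved. The work goes in short steps, Python scripts to look and compute and a tool call to move; the robot and the scene stay as the last step left them, time stands still between calls to the robot, and variables do not carry over. Pictures are saved under pics/ and viewed, at most 10 in all, crops included, and the job is handed in when it is done.

Besides the shell and the picture viewer there is one more tool, called after ">>>" as name([rows], argument=value, ...), one row to a line, values as JSON. apply_moves: Moves the arm, as the interface text tells. Its arguments: {"type":"object","properties":{"rows":{"type":"array"},"newtons":{"type":"number"}},"required":["rows"]}

```bash
mkdir -p pics
cat > h.py <<'E'
from workcell import manip, eyes, workorder
import numpy as np, cv2
def shot(n,tag):
    im,d=eyes.get_image(n); cv2.imwrite(f'pics/{tag}.png',im); np.save(f'pics/{tag}.npy',d); return im,d
def pts(n,d):
    c=eyes.calibration(n);K=np.array(c['K']);E=np.array(c['extrinsics'])
    v,u=np.mgrid[:d.shape[0],:d.shape[1]]
    P=np.stack([(u-K[0,2])/K[0,0]*d,(v-K[1,2])/K[1,1]*d,d],-1)
    return P@E[:3,:3].T+E[:3,3]
E
python3 - <<'E'
from h import *
for n in('side','top'):
    im,d=shot(n,n+'0'); c=eyes.calibration(n); print(n,np.round(c['K'],1).tolist(),np.round(c['extrinsics'],3).tolist())
s=manip.state(); print({k:np.round(v,4).tolist() for k,v in s.items()})
E
```

```text
side [[506.1, 0.0, 275.8], [0.0, 506.1, 204.7], [0.0, 0.0, 1.0]] [[0.89, -0.255, 0.379, 0.02], [-0.456, -0.519, 0.722, -0.911], [0.013, -0.816, -0.578, 0.848], [0.0, 0.0, 0.0, 1.0]]
top [[448.0, 0.0, 276.9], [0.0, 448.0, 217.7], [0.0, 0.0, 1.0]] [[0.019, -0.993, 0.116, 0.437], [-1.0, -0.021, -0.011, 0.084], [0.013, -0.116, -0.993, 1.075], [0.0, 0.0, 0.0, 1.0]]
{'time_s': 0.1, 'qpos': [1.1407, 0.1815, 1.6079, -0.0, 1.3538, -0.2064], 'qvel': [-0.0011, -0.0015, -0.0028, -0.0005, 0.0009, -0.0004], 'joint_torque': [0.0011, -44.5879, -35.2239, -0.0001, 0.0041, -0.0], 'tcp_pos': [0.1274, 0.5602, 0.2415], 'eef_rot': [[-0.9751, 0.2219, -0.0006], [0.2219, 0.9751, -0.0014], [0.0003, -0.0015, -1.0]], 'wrist_force': [-0.032, 0.0956, -1.2381], 'ft_torque': [-0.0079, -0.0289, 0.0257], 'grasp_force': 0.0, 'width': 0.9999}
```

View pics/top0.png

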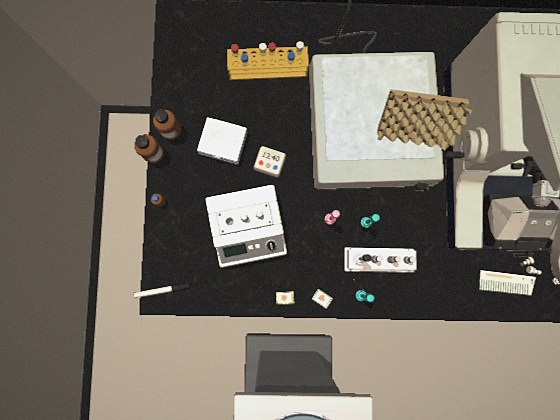

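View pics/side0.png

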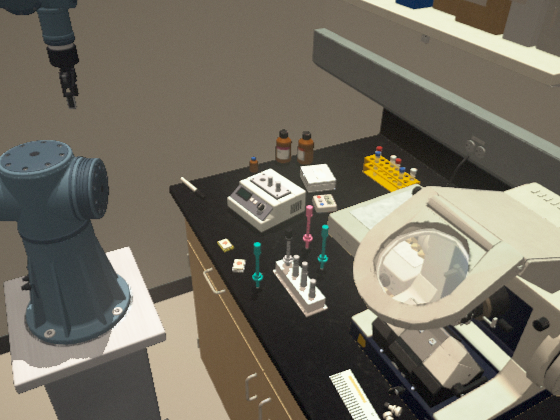

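The top view shows the heater at about (246,225), with its open well at (229,220). The rack is at (380,260), with the gauge at its left (+y) end near (365,260). Pink and turquoise decoys stand at (332,217), (370,221) and (364,296), and the cassettes are at (285,298) and (322,298).

```bash
cat > m.py <<'E'
from h import *
im=cv2.imread('pics/top0.png');d=np.load('pics/top0.npy');P=pts('top',d)
def rect(mask,name):
    p=P[mask][:,:2].astype(np.float32); r=cv2.minAreaRect(p); print(name,len(p),np.round(r[0],4),np.round(r[1],4),round(r[2],2),'zmed',np.round(np.median(P[mask][:,2]),4))
v,u=np.mgrid[:420,:560]
R=(u>335)&(u<425)&(v>235)&(v<280); H=(u>200)&(u<295)&(v>178)&(v<270)
z=P[...,2]
rect(R&(z>.026)&(z<.042),'racktop')
rect(R&(z>.003)&(z<.042),'rack+flange')
rect(H&(z>.071)&(z<.092),'heater top')
rect(H&(z>.0805)&(z<.09),'block')
def blobs(M,lo):
    m=(M&(z>lo)).astype(np.uint8);n,l,s,c=cv2.connectedComponentsWithStats(m)
    for i in range(1,n):
        k=l==i;zz=z[k];t=k&(z>zz.max()-.008)
        if s[i,4]>5:print('blob',s[i,4],np.round(c[i]),'zmax',np.round(np.percentile(zz,95),4),'cent',np.round(np.median(P[k&(z>np.percentile(zz,60)-.003)],0),4), 'n')
blobs(R,.045);blobs(H,.095)
print('dark',np.round(P[(H)&(z<.075)&(v>205)&(v<235)&(u>220)&(u<238)],3)[:10])
a=cv2.resize(im[230:285,330:430],None,fx=8,fy=8,interpolation=cv2.INTER_CUBIC)
cv2.imwrite('pics/c1.png',a[:, :800])
s=cv2.imread('pics/side0.png'); b=cv2.resize(s[160:320,215:335],None,fx=3.7,fy=3.7,interpolation=cv2.INTER_CUBIC); 
h=cv2.resize(im[180:270,200:292],None,fx=3.8,fy=3.8,interpolation=cv2.INTER_CUBIC)
c=np.zeros((600,800,3),np.uint8);c[:b.shape[0],:b.shape[1]]=b;c[:h.shape[0],800-h.shape[1]:]=h;cv2.imwrite('pics/c2.png',c)
E
python3 m.py
```

```text
racktop 957 [ 0.4678 -0.1725] [0.0441 0.1567] 0.06 zmed 0.0341
rack+flange 1459 [ 0.4722 -0.1772] [0.1025 0.2131] 1.1 zmed 0.0327
heater top 3522 [0.5475 0.1456] [0.138  0.1579] 12.12 zmed 0.0794
block 1374 [0.5568 0.1474] [0.1101 0.1527] 12.19 zmed 0.0839
blob 143 [361. 258.] zmax 0.141 cent [ 0.4678 -0.1138  0.1393] n
blob 56 [376. 258.] zmax 0.0911 cent [ 0.4668 -0.1534  0.0878] n
blob 73 [394. 259.] zmax 0.1004 cent [ 0.4683 -0.1905  0.0979] n
blob 52 [409. 259.] zmax 0.0807 cent [ 0.4674 -0.228   0.0776] n
blob 33 [259. 214.] zmax 0.1131 cent [0.5592 0.1122 0.1102] n
blob 31 [243. 217.] zmax 0.1135 cent [0.5519 0.1464 0.1113] n
dark [[0.574 0.181 0.074]
 [0.574 0.174 0.074]
 [0.569 0.194 0.075]
 [0.551 0.183 0.072]
 [0.552 0.181 0.067]
 [0.553 0.179 0.063]
 [0.551 0.176 0.073]
 [0.55  0.186 0.062]
 [0.551 0.184 0.054]
 [0.551 0.182 0.052]]
```

View pics/c1.png

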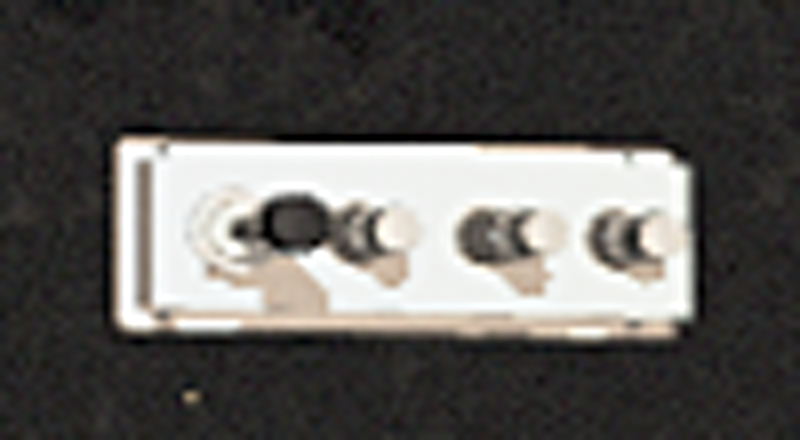

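View pics/c2.png

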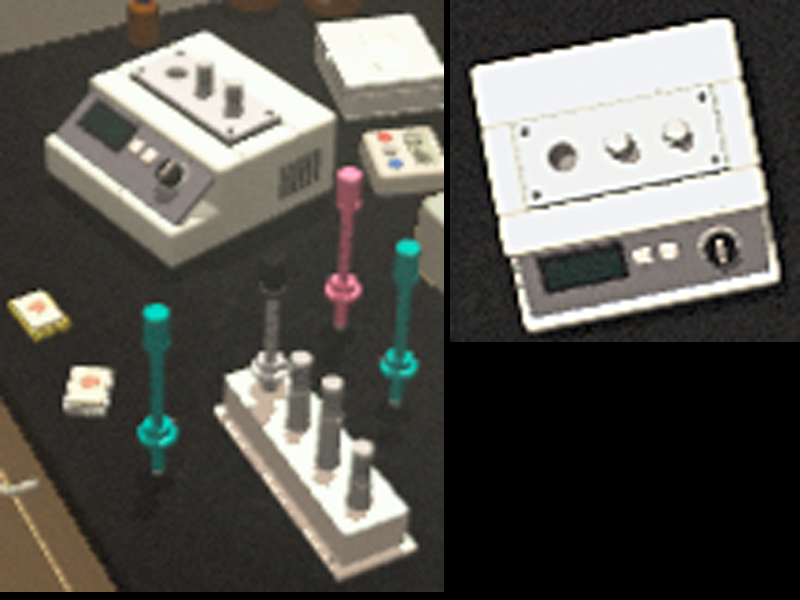

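The crops show the gauge's black head at the left end of the rack and three plugs of different heights. By top height, pocket 1 holds the mid plug (~88 mm), pocket 2 the long (~98 mm) and pocket 3 the short (~78 mm). The open well is the left dark hole in the heater block, yawed about 12°.

```bash
cat > m2.py <<'E'
from h import *
for n in('top','side'):
    im=cv2.imread(f'pics/{n}0.png');d=np.load(f'pics/{n}0.npy');P=pts(n,d);z=P[...,2]
    th=np.radians(12.1);ex=np.array([np.cos(th),np.sin(th)]);ey=np.array([-ex[1],ex[0]])
    Q=np.stack([(P[...,:2]-[.552,.1464])@ex,(P[...,:2]-[.552,.1464])@ey,z],-1)
    near=(abs(Q[...,0])<.06)&(abs(Q[...,1])<.07)
    b=near&(z>.0815)&(z<.0865)
    for k in range(-5,6):
        m=b&(abs(Q[...,1]-k*.01)<.005); q=Q[m][:,0]
        print(k,round(q.min(),4),round(q.max(),4),end=' | ')
    print('\nblock y range',np.percentile(Q[b][:,1],[0.5,99.5]),'zmed',np.median(z[near&(abs(z-.084)<.003)]))
    for c,r,lo,hi in([(.468,-.1155),.012,.135,.15],[(.468,-.1535),.011,.0,.2],[(.468,-.1915),.011,.0,.2],[(.468,-.2295),.011,.0,.2]):
        m=(np.hypot(P[...,0]-c[0],P[...,1]-c[1])<r); 
        zt=np.percentile(z[m],97); t=m&(z>zt-.004)
        print(n,'item',t.sum(),np.round((P[t].min(0)+P[t].max(0))/2,4),'ztop',round(np.median(z[t]),4))
    for y in(0,-.034):
        m=(np.hypot(Q[...,0],Q[...,1]-y)<.014)&(z>.107);q=Q[m];print('plug',m.sum(),np.round((q.min(0)+q.max(0))/2,4))
    # mouth from image: homography of plane z=.084 into heater coords
    c=eyes.calibration(n);K=np.array(c['K']);E=np.array(c['extrinsics'])
    s=.0002;N=200
    gy,gx=np.mgrid[:N,:N]; qx=(gx-N/2)*s;qy=(gy-N/2)*s+.034
    W=np.stack([.552+qx*ex[0]+qy*ey[0],.1464+qx*ex[1]+qy*ey[1],np.full_like(qx,.084)],-1)
    C=(W-E[:3,3])@E[:3,:3]; uu=(C[...,0]/C[...,2]*K[0,0]+K[0,2]).astype(np.float32);vv=(C[...,1]/C[...,2]*K[1,1]+K[1,2]).astype(np.float32)
    r=cv2.remap(im,uu,vv,cv2.INTER_CUBIC); g=cv2.cvtColor(r,cv2.COLOR_BGR2GRAY)
    m=(g<190).astype(np.uint8);k,l,st,ce=cv2.connectedComponentsWithStats(m);
    for i in range(1,k):
        if st[i,4]>800: print('hole',np.round([(st[i,0]+st[i,2]/2-N/2)*s,(st[i,1]+st[i,3]/2-N/2)*s+.034],4),'size',st[i,2:4]*s)
    cv2.imwrite(f'pics/hole_{n}.png',cv2.resize(r,(400,400)))
cv2.imwrite('pics/holes.png',np.hstack([cv2.imread('pics/hole_top.png'),cv2.imread('pics/hole_side.png')]))
E
python3 m2.py
```

```text
-5 -0.0397 0.0594 | -4 -0.0406 0.044 | -3 -0.0371 0.056 | -2 -0.032 0.0558 | -1 -0.0435 0.0452 | 0 -0.0457 0.0496 | 1 -0.0371 0.0583 | 2 -0.0442 0.0492 | 3 -0.0257 0.0527 | 4 -0.0387 0.0519 | 5 -0.0426 0.0559 | 
block y range [-0.06311831  0.0674103 ] zmed 0.08402828163139558
top item 40 [ 0.4679 -0.1161  0.1425] ztop 0.1403
top item 21 [ 0.4668 -0.1535  0.0885] ztop 0.0881
top item 24 [ 0.4674 -0.1916  0.0991] ztop 0.0989
top item 16 [ 0.4675 -0.2289  0.0809] ztop 0.0787
plug 28 [-0.0012 -0.0005  0.1107]
plug 26 [-0.0007 -0.034   0.1103]
hole [-0.0009  0.0337] size [0.0174 0.0174]
-5 -0.0282 0.0223 | -4 -0.0279 0.0243 | -3 -0.0269 0.0226 | -2 -0.0266 0.0212 | -1 -0.0292 0.0391 | 0 -0.0282 0.0388 | 1 -0.0286 0.0201 | 2 -0.0283 0.0074 | 3 -0.0273 0.0178 | 4 -0.0323 0.0225 | 5 -0.0275 0.0203 | 
block y range [-0.06694871  0.05311683] zmed 0.08317319824506064
side item 19 [ 0.4679 -0.1206  0.1383] ztop 0.139
side item 17 [ 0.4663 -0.1595  0.0872] ztop 0.0865
side item 15 [ 0.4674 -0.1972  0.0977] ztop 0.097
side item 16 [ 0.4677 -0.2351  0.0775] ztop 0.0779
plug 7 [-0.005  -0.0086  0.1095]
plug 8 [-0.0016 -0.0398  0.1094]
hole [0.013  0.0193] size [0.014  0.0106]
hole [-0.0036  0.0253] size [0.0172 0.0178]
hole [0.0161 0.0459] size [0.0066 0.007 ]
```

View pics/holes.png

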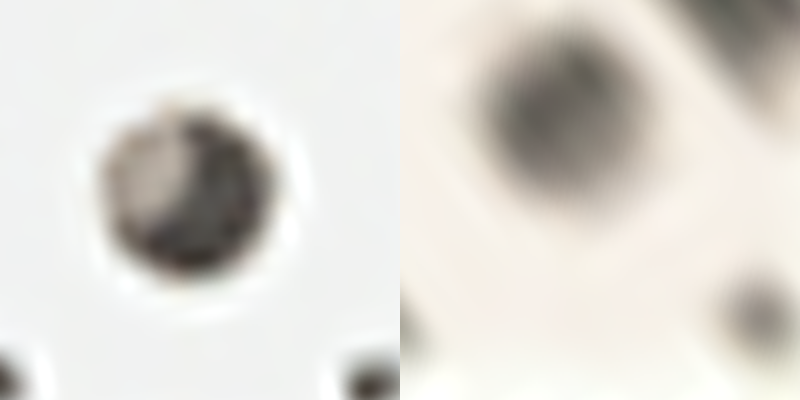

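```bash
cat >> h.py <<'E'
from scipy.spatial.transform import Rotation as Ro, Slerp
def down(yaw_deg,tilt=0):  # tool y axis at yaw from world x, z down; tilt about tool y
    a=np.radians(yaw_deg);y=np.array([np.cos(a),np.sin(a),0]);z=np.array([0,0,-1.]);x=np.cross(y,z)
    return Ro.from_matrix(np.stack([x,y,z],1))*Ro.from_rotvec([0,np.radians(tilt),0])
def plan(wps,p=None,R=None):  # wps: list of (pos,Rot,n)
    s=manip.state(); p=np.array(s['tcp_pos']) if p is None else p; R=Ro.from_matrix(s['eef_rot']) if R is None else R
    for tp,tR,n in wps:
        p0,R0=p,R; S=Slerp([0,1],Ro.concatenate([R0,tR])); out=[]
        for i in range(1,n+1):
            q=p0+(np.array(tp)-p0)*i/n; G=S(i/n)
            sh=np.round(R.inv().apply(q-p)/.04,2); tu=np.round(np.degrees((R.inv()*G).as_rotvec())/5,2)
            p=p+R.apply(sh*.04); R=R*Ro.from_rotvec(np.radians(tu*5)); out.append([(sh+0).tolist(),(tu+0).tolist()])
        print('\n'.join(map(str,out)),'\n--')
def st():
    s=manip.state(); R=Ro.from_matrix(s['eef_rot']); y=s['eef_rot'][:,1] if hasattr(s['eef_rot'],'shape') else np.array(s['eef_rot'])[:,1]
    print(round(s['time_s'],2),np.round(s['tcp_pos'],4),'yaw',round(np.degrees(np.arctan2(y[1],y[0])),2),'F',np.round(s['wrist_force'],1),s['width'],s['grasp_force'])
E
python3 - <<'E'
from h import *
plan([((.4678,-.1155,.24),down(0),24)])
E
```

```text
[[-0.5, -0.61, 0.0], [0.0, 0.0, 0.64]]
[[-0.54, -0.58, 0.0], [0.0, 0.0, 0.65]]
[[-0.56, -0.54, 0.01], [0.0, 0.0, 0.64]]
[[-0.6, -0.52, 0.0], [0.0, 0.0, 0.64]]
[[-0.62, -0.48, 0.0], [0.0, 0.0, 0.65]]
[[-0.66, -0.44, 0.0], [0.0, 0.0, 0.64]]
[[-0.67, -0.41, 0.01], [0.0, 0.0, 0.64]]
[[-0.7, -0.37, 0.0], [-0.01, 0.0, 0.65]]
[[-0.71, -0.33, 0.0], [0.0, 0.0, 0.64]]
[[-0.74, -0.29, 0.0], [0.0, 0.0, 0.64]]
[[-0.74, -0.25, 0.0], [0.0, 0.0, 0.65]]
[[-0.77, -0.2, 0.01], [0.0, 0.0, 0.64]]
[[-0.77, -0.16, 0.0], [0.0, 0.0, 0.64]]
[[-0.78, -0.12, 0.0], [0.0, 0.0, 0.64]]
[[-0.78, -0.08, 0.0], [0.0, 0.01, 0.65]]
[[-0.79, -0.03, 0.0], [0.0, 0.0, 0.64]]
[[-0.79, 0.02, 0.01], [0.0, 0.0, 0.64]]
[[-0.78, 0.05, 0.0], [0.0, 0.0, 0.65]]
[[-0.78, 0.11, 0.0], [0.0, 0.0, 0.64]]
[[-0.78, 0.14, 0.0], [0.0, 0.0, 0.64]]
[[-0.76, 0.19, 0.0], [0.0, 0.0, 0.65]]
[[-0.76, 0.23, 0.0], [0.0, 0.0, 0.64]]
[[-0.74, 0.28, 0.0], [-0.01, 0.0, 0.64]]
[[-0.72, 0.31, 0.0], [0.0, 0.0, 0.65]] 
--
```

>>> apply_moves([
  [[-0.5, -0.61, 0], [0, 0, 0.64], 0.5],
  [[-0.54, -0.58, 0], [0, 0, 0.65], 0.5],
  [[-0.56, -0.54, 0], [0, 0, 0.64], 0.5],
  [[-0.6, -0.52, 0], [0, 0, 0.64], 0.5],
  [[-0.62, -0.48, 0], [0, 0, 0.65], 0.5],
  [[-0.66, -0.44, 0], [0, 0, 0.64], 0.5],
  [[-0.67, -0.41, 0], [0, 0, 0.64], 0.5],
  [[-0.7, -0.37, 0], [0, 0, 0.65], 0.5],
  [[-0.71, -0.33, 0], [0, 0, 0.64], 0.5],
  [[-0.74, -0.29, 0], [0, 0, 0.64], 0.5],
  [[-0.74, -0.25, 0], [0, 0, 0.65], 0.5],
  [[-0.77, -0.2, 0], [0, 0, 0.64], 0.5],
])

```text
time_s: 1.6
tcp_pos: [0.298, 0.2217, 0.2421]
eef_rot: [[-0.622, 0.783, -0.0], [0.783, 0.622, -0.0], [0.0, -0.0, -1.0]]
wrist_force: [1.5, 0.1, 0.4]
width: 0.504
grasp_force: 0.0
```

>>> apply_moves([
  [[-0.77, -0.16, 0], [0, 0, 0.64], 0.5],
  [[-0.78, -0.12, 0], [0, 0, 0.64], 0.5],
  [[-0.78, -0.08, 0], [0, 0, 0.65], 0.5],
  [[-0.79, -0.03, 0], [0, 0, 0.64], 0.5],
  [[-0.79, 0.02, 0], [0, 0, 0.64], 0.5],
  [[-0.78, 0.05, 0], [0, 0, 0.65], 0.5],
  [[-0.78, 0.11, 0], [0, 0, 0.64], 0.5],
  [[-0.78, 0.14, 0], [0, 0, 0.64], 0.5],
  [[-0.76, 0.19, 0], [0, 0, 0.65], 0.5],
  [[-0.76, 0.23, 0], [0, 0, 0.64], 0.5],
  [[-0.74, 0.28, 0], [0, 0, 0.64], 0.5],
  [[-0.72, 0.31, 0], [0, 0, 0.65], 0.5],
])

```text
time_s: 3.1
tcp_pos: [0.4681, -0.116, 0.2419]
eef_rot: [[0.002, 1.0, -0.001], [1.0, -0.002, 0.0], [0.0, -0.001, -1.0]]
wrist_force: [-0.4, 0.5, 0.6]
width: 0.502
grasp_force: 0.0
```

Run:
```python
from h import *
st()
plan([((.4678,-.1155,.16),down(0),3),((.4678,-.1155,.119),down(0),2)])
im,d=shot('side','s1'); cv2.imwrite('pics/s1c.png',cv2.resize(im[150:330,200:360],None,fx=3.3,fy=3.3,interpolation=cv2.INTER_CUBIC))
```

```text
3.1 [ 0.4681 -0.116   0.2419] yaw -0.14 F [-0.4  0.5  0.6] 0.5017554512485161 0.0
[[0.0, 0.0, 0.68], [0.0, 0.0, -0.01]]
[[0.01, 0.0, 0.69], [0.0, 0.0, -0.01]]
[[0.0, -0.01, 0.68], [-0.01, 0.0, -0.01]] 
--
[[0.0, 0.0, 0.51], [0.0, 0.0, 0.0]]
[[0.0, 0.0, 0.51], [0.0, 0.0, 0.0]] 
--
```

View pics/s1c.png

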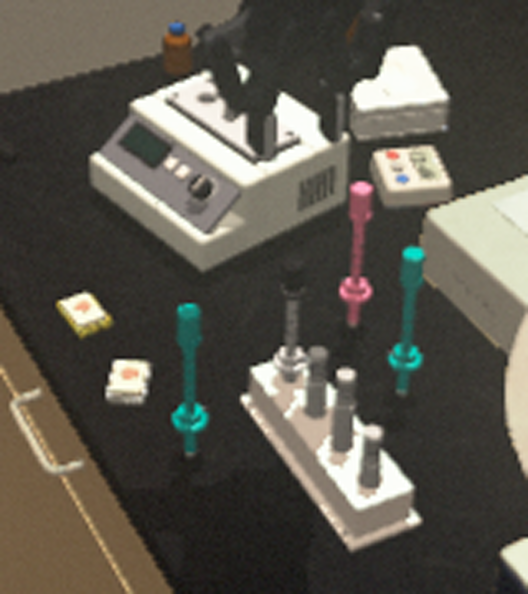

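The fingers at crop (262,140) and (332,115) straddle a point directly above the gauge head at (293,275), and the neighbours are clear. I'm descending to grip.

>>> apply_moves([
  [[0, 0, 0.68], [0, 0, 0], 0.5],
  [[0.01, 0, 0.69], [0, 0, 0], 0.5],
  [[0, -0.01, 0.68], [0, 0, 0], 0.5],
  [[0, 0, 0.55], [0, 0, 0], 0.5],
  [[0, 0, 0.5], [0, 0, 0], 0.5],
  [[0, 0, 0], [0, 0, 0], 0.1],
  [[0, 0, 0], [0, 0, 0], 0.1],
  [[0, 0, 0], [0, 0, 0], 0.1],
  [[0, 0, 0], [0, 0, 0], 0.1],
  [[0, 0, 0], [0, 0, 0], 0.1],
], newtons=60)

```text
time_s: 4.4
tcp_pos: [0.4677, -0.1148, 0.1186]
eef_rot: [[0.0, 1.0, 0.001], [1.0, -0.0, -0.0], [-0.0, 0.001, -1.0]]
wrist_force: [0.1, -0.0, -0.8]
width: 0.167
grasp_force: 58.4
```

Run:
```python
from h import *
st()
```

```text
4.4 [ 0.4677 -0.1148  0.1186] yaw -0.02 F [ 0.1 -0.  -0.8] 0.1673412727901129 58.39118936564773
```

Run:
```python
from h import *
plan([((.4678,-.1148,.25),down(0),4),((.5441,.1799,.25),down(12.1),9)])
```

```text
[[0.0, 0.0, -0.82], [0.0, 0.0, 0.0]]
[[0.0, 0.0, -0.82], [0.0, 0.0, 0.0]]
[[0.0, 0.0, -0.82], [0.01, 0.0, 0.0]]
[[0.0, 0.0, -0.82], [0.0, 0.0, 0.0]] 
--
[[0.82, 0.21, 0.0], [0.0, 0.0, -0.27]]
[[0.81, 0.23, 0.0], [0.0, 0.0, -0.27]]
[[0.81, 0.25, 0.0], [0.0, 0.0, -0.27]]
[[0.8, 0.27, 0.0], [0.0, 0.0, -0.27]]
[[0.8, 0.29, 0.0], [0.0, 0.0, -0.27]]
[[0.78, 0.31, 0.0], [0.0, 0.0, -0.27]]
[[0.78, 0.32, -0.01], [0.0, 0.0, -0.27]]
[[0.78, 0.35, 0.0], [0.0, 0.0, -0.27]]
[[0.76, 0.36, 0.0], [0.0, 0.0, -0.26]] 
--
```

>>> apply_moves([
  [[0, 0, -0.6], [0, 0, 0], 0.1],
  [[0, 0, -0.9], [0, 0, 0], 0.1],
  [[0, 0, -0.9], [0, 0, 0], 0.1],
  [[0, 0, -0.88], [0, 0, 0], 0.1],
])

```text
time_s: 4.9
tcp_pos: [0.4674, -0.1147, 0.2508]
eef_rot: [[0.0, 1.0, 0.0], [1.0, -0.0, -0.0], [-0.0, 0.0, -1.0]]
wrist_force: [0.4, -0.3, -1.5]
width: 0.168
grasp_force: 58.6
```

>>> apply_moves([
  [[0.82, 0.21, 0], [0, 0, -0.27], 0.1],
  [[0.81, 0.23, 0], [0, 0, -0.27], 0.1],
  [[0.81, 0.25, 0], [0, 0, -0.27], 0.1],
  [[0.8, 0.27, 0], [0, 0, -0.27], 0.1],
  [[0.8, 0.29, 0], [0, 0, -0.27], 0.1],
  [[0.78, 0.31, 0], [0, 0, -0.27], 0.1],
  [[0.78, 0.32, 0], [0, 0, -0.27], 0.1],
  [[0.78, 0.35, 0], [0, 0, -0.27], 0.1],
  [[0.76, 0.36, 0], [0, 0, -0.26], 0.1],
  [[0, 0, 0.5], [0, 0, 0], 0.1],
  [[0, 0, 0.2], [0, 0, 0], 0.1],
  [[0, 0, 0], [0, 0, 0], 0.1],
])

```text
time_s: 6.4
tcp_pos: [0.5435, 0.1795, 0.2208]
eef_rot: [[-0.209, 0.978, -0.002], [0.978, 0.209, -0.0], [0.0, -0.002, -1.0]]
wrist_force: [-0.2, -0.4, -0.9]
width: 0.171
grasp_force: 58.6
```

Run:
```python
from h import *
st()
plan([((.5441,.1799,.21),down(12.1),2)])
im,d=shot('side','s2'); b=cv2.resize(im[150:240,220:320],None,fx=4,fy=4,interpolation=cv2.INTER_CUBIC)
im,d=shot('top','t2'); a=cv2.resize(im[180:270,190:290],None,fx=4,fy=4,interpolation=cv2.INTER_CUBIC)
cv2.imwrite('pics/c3.png',np.hstack([b,a]))
```

```text
6.4 [0.5435 0.1795 0.2208] yaw 12.05 F [-0.2 -0.4 -0.9] 0.17054966554791978 58.6067622306291
[[0.0, 0.01, 0.14], [-0.01, 0.0, 0.0]]
[[0.01, 0.01, 0.13], [-0.01, 0.0, -0.01]] 
--
```

View pics/c3.png

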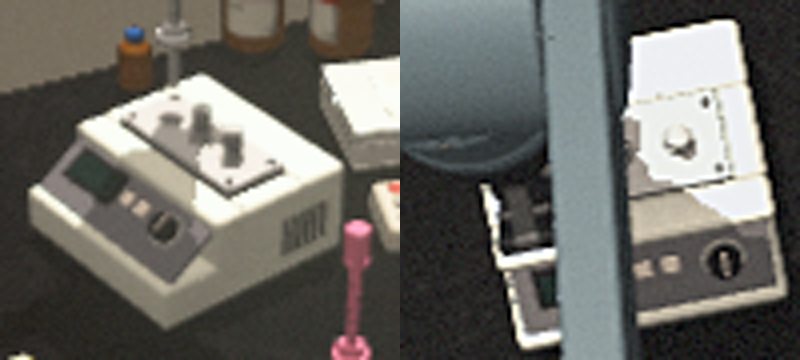

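The tip hangs at crop (173,84), directly above the hole at (171,119), so it is aligned within about 1 mm. I'm lowering it.

>>> apply_moves([
  [[0.01, 0.02, 0.3], [0, 0, 0], 0.1],
  [[0, 0, 0.3], [0, 0, 0], 0.1],
  [[0, 0, 0.2], [0, 0, 0], 0.1],
  [[0, 0, 0.2], [0, 0, 0], 0.1],
  [[0, 0, 0], [0, 0, 0], 0.1],
])

```text
time_s: 7.12
tcp_pos: [0.5442, 0.1804, 0.1805]
eef_rot: [[-0.209, 0.978, -0.002], [0.978, 0.209, -0.0], [0.0, -0.002, -1.0]]
wrist_force: [-0.4, 0.5, -0.6]
width: 0.17
grasp_force: 58.6
```

Run:
```python
from h import *
st()
```

```text
7.12 [0.5442 0.1804 0.1805] yaw 12.08 F [-0.4  0.5 -0.6] 0.1702942183225782 58.62846803851426
```

>>> apply_moves([
  [[0, 0, 0.2], [0, 0, 0], 0.1],
  [[0, 0, 0.2], [0, 0, 0], 0.1],
  [[0, 0, 0.15], [0, 0, 0], 0.1],
  [[0, 0, 0], [0, 0, 0], 0.1],
])

```text
time_s: 7.62
tcp_pos: [0.5443, 0.1804, 0.1587]
eef_rot: [[-0.209, 0.978, -0.001], [0.978, 0.209, -0.0], [0.0, -0.001, -1.0]]
wrist_force: [-0.4, 0.6, -1.6]
width: 0.171
grasp_force: 58.6
```

>>> apply_moves([
  [[0, 0, 0.1], [0, 0, 0], 0.1],
  [[0, 0, 0.05], [0, 0, 0], 0.1],
  [[0, 0, 0], [0, 0, 0], 0.1],
])

```text
time_s: 8.0
tcp_pos: [0.5451, 0.1805, 0.1537]
eef_rot: [[-0.209, 0.978, 0.001], [0.978, 0.209, 0.0], [-0.0, 0.001, -1.0]]
wrist_force: [1.1, 1.0, 0.3]
width: 0.166
grasp_force: 58.8
```

>>> apply_moves([
  [[0, 0, 0.05], [0, 0, 0], 0.1],
  [[0, 0, 0], [0, 0, 0], 0.1],
])

```text
time_s: 8.25
tcp_pos: [0.545, 0.1805, 0.1516]
eef_rot: [[-0.209, 0.978, 0.001], [0.978, 0.209, 0.0], [-0.0, 0.001, -1.0]]
wrist_force: [1.3, -0.0, 0.7]
width: 0.167
grasp_force: 58.8
```

>>> apply_moves([
  [[0, 0, 0.03], [0, 0, 0], 0.1],
  [[0, 0, 0], [0, 0, 0], 0.1],
])

```text
time_s: 8.5
tcp_pos: [0.545, 0.1805, 0.1503]
eef_rot: [[-0.209, 0.978, 0.001], [0.978, 0.209, 0.0], [-0.0, 0.001, -1.0]]
wrist_force: [0.5, 0.6, 1.6]
width: 0.169
grasp_force: 58.9
```

>>> apply_moves([
  [[0, 0, 0.03], [0, 0, 0], 0.1],
  [[0, 0, 0], [0, 0, 0], 0.1],
])

```text
time_s: 8.75
tcp_pos: [0.5449, 0.1804, 0.1491]
eef_rot: [[-0.209, 0.978, 0.0], [0.978, 0.209, 0.0], [-0.0, 0.0, -1.0]]
wrist_force: [1.3, 0.0, 1.6]
width: 0.168
grasp_force: 58.9
```

>>> apply_moves([
  [[0, 0, 0.03], [0, 0, 0], 0.1],
  [[0, 0, 0], [0, 0, 0], 0.1],
])

```text
time_s: 9.0
tcp_pos: [0.5448, 0.1804, 0.1478]
eef_rot: [[-0.209, 0.978, 0.0], [0.978, 0.209, -0.0], [-0.0, 0.0, -1.0]]
wrist_force: [1.9, -0.1, 1.6]
width: 0.166
grasp_force: 58.9
```

>>> apply_moves([
  [[0, 0, 0.03], [0, 0, 0], 0.1],
  [[0, 0, 0], [0, 0, 0], 0.1],
])

```text
time_s: 9.25
tcp_pos: [0.5447, 0.1804, 0.1466]
eef_rot: [[-0.209, 0.978, -0.0], [0.978, 0.209, -0.0], [-0.0, -0.0, -1.0]]
wrist_force: [1.8, 0.0, 2.3]
width: 0.17
grasp_force: 58.9
```

>>> apply_moves([
  [[0, 0, 0.05], [0, 0, 0], 0.1],
  [[0, 0, 0.05], [0, 0, 0], 0.1],
  [[0, 0, 0], [0, 0, 0], 0.1],
])

```text
time_s: 9.62
tcp_pos: [0.5445, 0.1804, 0.1423]
eef_rot: [[-0.209, 0.978, -0.001], [0.978, 0.209, -0.0], [0.0, -0.001, -1.0]]
wrist_force: [0.8, 0.5, 0.4]
width: 0.17
grasp_force: 58.8
```

>>> apply_moves([
  [[0, 0, 0.03], [0, 0, 0], 0.1],
  [[0, 0, 0], [0, 0, 0], 0.1],
])

```text
time_s: 9.88
tcp_pos: [0.5445, 0.1804, 0.1412]
eef_rot: [[-0.209, 0.978, -0.001], [0.978, 0.209, -0.0], [0.0, -0.001, -1.0]]
wrist_force: [0.8, 1.0, 0.9]
width: 0.169
grasp_force: 58.9
```

>>> apply_moves([
  [[0, 0, 0.03], [0, 0, 0], 0.1],
  [[0, 0, 0], [0, 0, 0], 0.1],
])

```text
time_s: 10.12
tcp_pos: [0.5446, 0.1804, 0.1401]
eef_rot: [[-0.209, 0.978, -0.0], [0.978, 0.209, -0.0], [0.0, -0.0, -1.0]]
wrist_force: [0.4, 0.4, 1.1]
width: 0.17
grasp_force: 58.9
```

>>> apply_moves([
  [[0, 0, 0.02], [0, 0, 0], 0.1],
  [[0, 0, 0], [0, 0, 0], 0.1],
])

```text
time_s: 10.38
tcp_pos: [0.5446, 0.1804, 0.1394]
eef_rot: [[-0.209, 0.978, -0.0], [0.978, 0.209, -0.0], [0.0, -0.0, -1.0]]
wrist_force: [-0.1, 0.8, 0.9]
width: 0.169
grasp_force: 58.9
```

>>> apply_moves([
  [[0, 0, 0.02], [0, 0, 0], 0.1],
  [[0, 0, 0], [0, 0, 0], 0.1],
])

```text
time_s: 10.62
tcp_pos: [0.5446, 0.1804, 0.1386]
eef_rot: [[-0.209, 0.978, -0.0], [0.978, 0.209, -0.0], [0.0, -0.0, -1.0]]
wrist_force: [0.4, -0.8, 1.0]
width: 0.164
grasp_force: 58.9
```

>>> apply_moves([
  [[0, 0, 0.02], [0, 0, 0], 0.1],
  [[0, 0, 0], [0, 0, 0], 0.1],
])

```text
time_s: 10.88
tcp_pos: [0.5447, 0.1804, 0.1378]
eef_rot: [[-0.209, 0.978, -0.0], [0.978, 0.209, 0.0], [0.0, -0.0, -1.0]]
wrist_force: [-0.3, 0.4, 2.1]
width: 0.167
grasp_force: 58.9
```

>>> apply_moves([
  [[0, 0, 0.02], [0, 0, 0], 0.1],
  [[0, 0, 0], [0, 0, 0], 0.1],
])

```text
time_s: 11.12
tcp_pos: [0.5446, 0.1804, 0.137]
eef_rot: [[-0.209, 0.978, -0.0], [0.978, 0.209, -0.0], [0.0, -0.0, -1.0]]
wrist_force: [-0.2, -0.4, 1.1]
width: 0.166
grasp_force: 58.9
```

>>> apply_moves([
  [[0, 0, 0.05], [0, 0, 0], 0.1],
  [[0, 0, 0.05], [0, 0, 0], 0.1],
  [[0, 0, 0], [0, 0, 0], 0.1],
])

```text
time_s: 11.5
tcp_pos: [0.5446, 0.1804, 0.1327]
eef_rot: [[-0.209, 0.978, -0.0], [0.978, 0.209, 0.0], [0.0, -0.0, -1.0]]
wrist_force: [0.1, 0.3, 0.3]
width: 0.17
grasp_force: 58.7
```

>>> apply_moves([
  [[0, 0, 0.02], [0, 0, 0], 0.1],
  [[0, 0, 0], [0, 0, 0], 0.1],
])

```text
time_s: 11.75
tcp_pos: [0.5446, 0.1804, 0.1322]
eef_rot: [[-0.209, 0.978, -0.0], [0.978, 0.209, -0.0], [0.0, -0.0, -1.0]]
wrist_force: [-0.0, 0.1, 0.9]
width: 0.168
grasp_force: 58.9
```

>>> apply_moves([
  [[0, 0, 0.02], [0, 0, 0], 0.1],
  [[0, 0, 0], [0, 0, 0], 0.1],
])

```text
time_s: 12.0
tcp_pos: [0.5447, 0.1804, 0.1314]
eef_rot: [[-0.209, 0.978, -0.0], [0.978, 0.209, -0.0], [-0.0, -0.0, -1.0]]
wrist_force: [-1.2, 0.3, 1.0]
width: 0.164
grasp_force: 58.9
```

>>> apply_moves([
  [[0, 0, 0.02], [0, 0, 0], 0.1],
  [[0, 0, 0], [0, 0, 0], 0.1],
])

```text
time_s: 12.25
tcp_pos: [0.5447, 0.1804, 0.1306]
eef_rot: [[-0.209, 0.978, -0.0], [0.978, 0.209, -0.0], [-0.0, -0.0, -1.0]]
wrist_force: [-0.6, -0.5, 1.0]
width: 0.167
grasp_force: 59.0
```

>>> apply_moves([
  [[0, 0, 0.01], [0, 0, 0], 0.1],
  [[0, 0, 0], [0, 0, 0], 0.1],
])

```text
time_s: 12.5
tcp_pos: [0.5447, 0.1804, 0.1303]
eef_rot: [[-0.209, 0.978, -0.0], [0.978, 0.209, -0.0], [-0.0, -0.0, -1.0]]
wrist_force: [-1.9, -0.9, 2.0]
width: 0.167
grasp_force: 59.0
```

>>> apply_moves([
  [[0, 0, 0.01], [0, 0, 0], 0.1],
  [[0, 0, 0], [0, 0, 0], 0.1],
])

```text
time_s: 12.75
tcp_pos: [0.5448, 0.1805, 0.13]
eef_rot: [[-0.209, 0.978, 0.0], [0.978, 0.209, 0.0], [-0.0, 0.0, -1.0]]
wrist_force: [-1.5, -0.3, 3.3]
width: 0.166
grasp_force: 59.1
```

>>> apply_moves([
  [[0, 0, 0.01], [0, 0, 0], 0.1],
  [[0, 0, 0], [0, 0, 0], 0.1],
])

```text
time_s: 13.0
tcp_pos: [0.5449, 0.1805, 0.1298]
eef_rot: [[-0.209, 0.978, 0.0], [0.978, 0.209, 0.0], [-0.0, 0.0, -1.0]]
wrist_force: [-0.8, -0.1, 4.9]
width: 0.169
grasp_force: 59.3
```

>>> apply_moves([
  [[0, 0, 0.01], [0, 0, 0], 0.1],
  [[0, 0, 0], [0, 0, 0], 0.1],
])

```text
time_s: 13.25
tcp_pos: [0.545, 0.1805, 0.1296]
eef_rot: [[-0.209, 0.978, 0.001], [0.978, 0.209, 0.0], [-0.0, 0.001, -1.0]]
wrist_force: [-2.2, -0.7, 5.8]
width: 0.17
grasp_force: 59.5
```

>>> apply_moves([
  [[0, 0, 0.01], [0, 0, 0], 0.1],
  [[0, 0, 0], [0, 0, 0], 0.1],
])

```text
time_s: 13.5
tcp_pos: [0.5451, 0.1805, 0.1294]
eef_rot: [[-0.209, 0.978, 0.001], [0.978, 0.209, 0.0], [-0.0, 0.001, -1.0]]
wrist_force: [-2.8, -0.4, 6.7]
width: 0.163
grasp_force: 59.6
```

Run:
```python
from h import *
st()
print('lift'); p=np.array([.545,.1805,.255]); plan([((.4678,-.1150,.255),down(0),9)],p,down(12.1))
```

```text
13.5 [0.5451 0.1805 0.1294] yaw 12.08 F [-2.8 -0.4  6.7] 0.16330987440629816 59.62626474540912
lift
[[-0.76, -0.38, 0.0], [0.0, 0.0, 0.27]]
[[-0.76, -0.37, 0.0], [0.0, 0.0, 0.27]]
[[-0.78, -0.34, 0.0], [0.0, 0.0, 0.27]]
[[-0.78, -0.33, 0.0], [0.0, 0.0, 0.27]]
[[-0.79, -0.31, 0.0], [0.0, 0.0, 0.26]]
[[-0.8, -0.29, 0.0], [0.0, 0.0, 0.27]]
[[-0.8, -0.27, 0.0], [0.0, 0.0, 0.27]]
[[-0.81, -0.25, 0.0], [0.0, 0.0, 0.27]]
[[-0.82, -0.24, 0.0], [0.0, 0.0, 0.27]] 
--
```

The bottom was felt at a depth of 64 mm, so the long plug in pocket 2 is the match. I'm lifting the gauge and taking it back.

>>> apply_moves([
  [[0, 0, -0.4], [0, 0, 0], 0.1],
  [[0, 0, -0.9], [0, 0, 0], 0.1],
  [[0, 0, -0.9], [0, 0, 0], 0.1],
  [[0, 0, -0.95], [0, 0, 0], 0.1],
])

```text
time_s: 14.0
tcp_pos: [0.5447, 0.1805, 0.2561]
eef_rot: [[-0.209, 0.978, 0.0], [0.978, 0.209, 0.0], [0.0, 0.0, -1.0]]
wrist_force: [-0.3, 0.2, -0.3]
width: 0.166
grasp_force: 58.7
```

>>> apply_moves([
  [[-0.76, -0.38, 0], [0, 0, 0.27], 0.1],
  [[-0.76, -0.37, 0], [0, 0, 0.27], 0.1],
  [[-0.78, -0.34, 0], [0, 0, 0.27], 0.1],
  [[-0.78, -0.33, 0], [0, 0, 0.27], 0.1],
  [[-0.79, -0.31, 0], [0, 0, 0.26], 0.1],
  [[-0.8, -0.29, 0], [0, 0, 0.27], 0.1],
  [[-0.8, -0.27, 0], [0, 0, 0.27], 0.1],
  [[-0.81, -0.25, 0], [0, 0, 0.27], 0.1],
  [[-0.82, -0.24, 0], [0, 0, 0.27], 0.1],
  [[0, 0, 0], [0, 0, 0], 0.1],
])

```text
time_s: 15.25
tcp_pos: [0.467, -0.117, 0.2552]
eef_rot: [[0.004, 1.0, 0.001], [1.0, -0.004, -0.001], [-0.001, 0.001, -1.0]]
wrist_force: [0.3, 0.9, -0.6]
width: 0.166
grasp_force: 58.7
```

Run:
```python
from h import *
st()
plan([((.4676,-.1148,.165),down(0),3)])
im,d=shot('side','s3'); b=cv2.resize(im[170:320,230:330],None,fx=5,fy=4,interpolation=cv2.INTER_CUBIC); cv2.imwrite('pics/c4.png',b)
```

```text
15.25 [ 0.467  -0.117   0.2552] yaw -0.22 F [ 0.3  0.9 -0.6] 0.1663163261434785 58.691223714267835
[[0.02, 0.0, 0.75], [0.0, 0.0, -0.01]]
[[0.02, 0.01, 0.75], [0.01, 0.01, -0.02]]
[[0.02, 0.0, 0.75], [0.0, 0.0, -0.01]] 
--
```

View pics/c4.png

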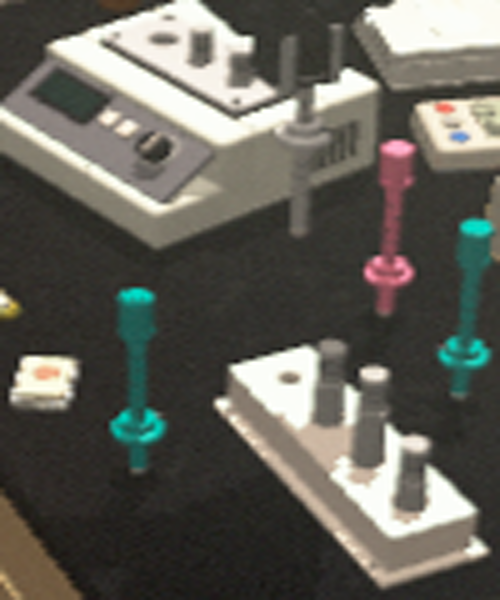

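The held gauge hangs with its collar pushed up (collar at (305,135), tip at (299,235)), in line above its hole at (290,378). I'm lowering it into the hole.

>>> apply_moves([
  [[0.02, 0, 0.75], [0, 0, 0], 0.1],
  [[0.02, 0.01, 0.75], [0, 0, -0.04], 0.1],
  [[0.01, 0, 0.75], [0, 0, 0], 0.1],
  [[0, 0, 0], [0, 0, 0], 0.1],
  [[0, 0, 0], [0, 0, 0], 0.1],
])

```text
time_s: 15.92
tcp_pos: [0.4685, -0.1129, 0.1659]
eef_rot: [[-0.004, 1.0, 0.001], [1.0, 0.004, -0.001], [-0.001, 0.001, -1.0]]
wrist_force: [-0.1, 0.3, -1.1]
width: 0.169
grasp_force: 58.7
```

Run:
```python
from h import *
st()
plan([((.4677,-.1148,.14),down(0),2)])
```

```text
15.93 [ 0.4685 -0.1129  0.1659] yaw 0.23 F [-0.1  0.3 -1.1] 0.16850097399564087 58.71995200985111
[[-0.02, -0.01, 0.32], [0.01, 0.0, 0.02]]
[[-0.03, -0.01, 0.33], [0.01, 0.01, 0.03]] 
--
```

>>> apply_moves([
  [[-0.05, -0.02, 0.1], [0, 0, 0.05], 0.1],
  [[0, 0, 0.1], [0, 0, 0], 0.1],
  [[0, 0, 0.1], [0, 0, 0], 0.1],
  [[0, 0, 0.15], [0, 0, 0], 0.1],
  [[0, 0, 0.15], [0, 0, 0], 0.1],
  [[0, 0, 0], [0, 0, 0], 0.1],
])

```text
time_s: 16.68
tcp_pos: [0.4664, -0.1149, 0.1399]
eef_rot: [[0.001, 1.0, -0.001], [1.0, -0.001, 0.001], [0.001, -0.001, -1.0]]
wrist_force: [-0.4, -0.5, -0.6]
width: 0.166
grasp_force: 58.7
```

>>> apply_moves([
  [[0, 0.02, 0.15], [0, 0, 0], 0.1],
  [[0, 0, 0.15], [0, 0, 0], 0.1],
  [[0, 0, 0.1], [0, 0, 0], 0.1],
  [[0, 0, 0], [0, 0, 0], 0.1],
])

```text
time_s: 17.18
tcp_pos: [0.4674, -0.115, 0.1242]
eef_rot: [[0.001, 1.0, -0.001], [1.0, -0.001, 0.0], [0.0, -0.001, -1.0]]
wrist_force: [0.1, 0.3, -0.8]
width: 0.166
grasp_force: 58.7
```

>>> apply_moves([
  [[0, 0, 0.08], [0, 0, 0], 0.1],
  [[0, 0, 0.05], [0, 0, 0], 0.1],
  [[0, 0, 0], [0, 0, 0], 0.1],
])

```text
time_s: 17.55
tcp_pos: [0.4676, -0.1151, 0.1193]
eef_rot: [[0.001, 1.0, -0.0], [1.0, -0.001, 0.0], [0.0, -0.0, -1.0]]
wrist_force: [-0.7, 0.4, -1.7]
width: 0.168
grasp_force: 58.7
```

>>> apply_moves([
  [[0, 0, 0], [0, 0, 0], 0.5],
  [[0, 0, 0], [0, 0, 0], 0.5],
  [[0, 0, 0], [0, 0, 0], 0.5],
  [[0, 0, -0.6], [0, 0, 0], 0.5],
  [[0, 0, -0.7], [0, 0, 0], 0.5],
  [[-0.96, 0, 0], [0, 0, 0], 0.5],
  [[-0.95, 0, 0], [0, 0, 0], 0.5],
  [[0, 0, 0], [0, 0, 0], 0.5],
  [[0, 0, 0], [0, 0, 0], 0.5],
])

```text
time_s: 18.68
tcp_pos: [0.4673, -0.1911, 0.1712]
eef_rot: [[0.002, 1.0, -0.001], [1.0, -0.002, 0.001], [0.001, -0.001, -1.0]]
wrist_force: [-0.0, -0.2, 1.0]
width: 0.499
grasp_force: 0.0
```

Run:
```python
from h import *
st()
plan([((.4675,-.1915,.086),down(0),3)])
```

```text
18.68 [ 0.4673 -0.1911  0.1712] yaw -0.1 F [-0.  -0.2  1. ] 0.4992615257298074 0.0
[[0.0, 0.0, 0.71], [0.0, 0.0, -0.01]]
[[-0.01, 0.0, 0.71], [0.0, -0.01, 0.0]]
[[0.0, 0.01, 0.71], [-0.01, 0.0, -0.01]] 
--
```

>>> apply_moves([
  [[0, 0, 0.71], [0, 0, 0], 0.5],
  [[-0.01, 0, 0.71], [0, 0, 0], 0.5],
  [[0, 0, 0.68], [0, 0, 0], 0.5],
  [[0, 0, 0], [0, 0, 0], 0.3],
  [[0, 0, 0], [0, 0, 0], 0.05],
  [[0, 0, 0], [0, 0, 0], 0.05],
  [[0, 0, 0], [0, 0, 0], 0.05],
  [[0, 0, 0], [0, 0, 0], 0.05],
  [[0, 0, 0], [0, 0, 0], 0.05],
], newtons=60)

```text
time_s: 19.8
tcp_pos: [0.468, -0.1923, 0.0882]
eef_rot: [[0.001, 1.0, 0.001], [1.0, -0.001, -0.001], [-0.001, 0.001, -1.0]]
wrist_force: [-1.3, -0.1, 4.6]
width: 0.113
grasp_force: 58.8
```

Run:
```python
from h import *
st()
im,d=shot('side','s4'); b=cv2.resize(im[200:320,240:340],None,fx=5,fy=5,interpolation=cv2.INTER_CUBIC); cv2.imwrite('pics/c5.png',b)
```

```text
19.8 [ 0.468  -0.1923  0.0882] yaw -0.08 F [-1.3 -0.1  4.6] 0.11317310823291987 58.83230924606323
```

View pics/c5.png

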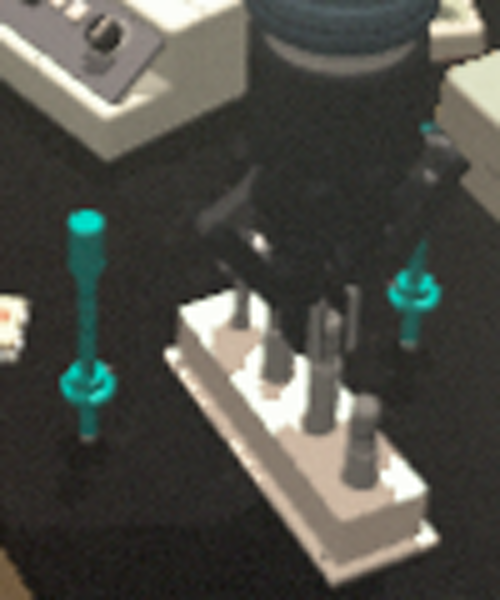

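The fingers hold the pocket 2 plug (the tallest, crop (322,360)), and the gauge and the other plugs stand undisturbed. I'm lifting it and carrying it to the well.

Run:
```python
from h import *
p=np.array([.468,-.1923,.2482]); plan([((.5443,.1784,.2482),down(12.1),11)],p,down(0))
```

```text
[[0.84, 0.17, 0.0], [0.0, 0.0, -0.22]]
[[0.84, 0.19, 0.0], [0.0, 0.0, -0.22]]
[[0.84, 0.21, 0.0], [0.0, 0.0, -0.22]]
[[0.83, 0.22, 0.0], [0.0, 0.0, -0.22]]
[[0.82, 0.24, 0.0], [0.0, 0.0, -0.22]]
[[0.83, 0.25, 0.0], [0.0, 0.0, -0.22]]
[[0.81, 0.27, 0.0], [0.0, 0.0, -0.22]]
[[0.82, 0.28, 0.0], [0.0, 0.0, -0.22]]
[[0.8, 0.31, 0.0], [0.0, 0.0, -0.22]]
[[0.8, 0.31, 0.0], [0.0, 0.0, -0.22]]
[[0.8, 0.33, 0.0], [0.0, 0.0, -0.22]] 
--
```

>>> apply_moves([
  [[0, 0, -0.4], [0, 0, 0], 0.05],
  [[0, 0, -0.9], [0, 0, 0], 0.05],
  [[0, 0, -0.9], [0, 0, 0], 0.05],
  [[0, 0, -0.9], [0, 0, 0], 0.05],
  [[0, 0, -0.9], [0, 0, 0], 0.05],
  [[0, 0, 0], [0, 0, 0], 0.05],
])

```text
time_s: 20.6
tcp_pos: [0.4692, -0.1931, 0.2517]
eef_rot: [[0.001, 1.0, 0.006], [1.0, -0.001, -0.004], [-0.004, 0.006, -1.0]]
wrist_force: [-0.6, 0.2, -0.9]
width: 0.109
grasp_force: 58.8
```

>>> apply_moves([
  [[0.84, 0.17, 0], [0, 0, -0.22], 0.05],
  [[0.84, 0.19, 0], [0, 0, -0.22], 0.05],
  [[0.84, 0.21, 0], [0, 0, -0.22], 0.05],
  [[0.83, 0.22, 0], [0, 0, -0.22], 0.05],
  [[0.82, 0.24, 0], [0, 0, -0.22], 0.05],
  [[0.83, 0.25, 0], [0, 0, -0.22], 0.05],
  [[0.81, 0.27, 0], [0, 0, -0.22], 0.05],
  [[0.82, 0.28, 0], [0, 0, -0.22], 0.05],
  [[0.8, 0.31, 0], [0, 0, -0.22], 0.05],
  [[0.8, 0.31, 0], [0, 0, -0.22], 0.05],
  [[0.8, 0.33, 0], [0, 0, -0.22], 0.05],
  [[0, 0, 0.5], [0, 0, 0], 0.05],
])

```text
time_s: 22.1
tcp_pos: [0.5448, 0.1811, 0.2279]
eef_rot: [[-0.211, 0.977, 0.002], [0.977, 0.211, 0.001], [0.0, 0.002, -1.0]]
wrist_force: [-0.1, -0.8, -0.6]
width: 0.109
grasp_force: 58.8
```

>>> apply_moves([
  [[0, 0, 0.5], [0, 0, 0], 0.05],
  [[0, 0, 0.2], [0, 0, 0], 0.05],
  [[0, 0, 0], [0, 0, 0], 0.05],
  [[0, 0, 0], [0, 0, 0], 0.05],
])

```text
time_s: 22.6
tcp_pos: [0.5447, 0.1788, 0.2003]
eef_rot: [[-0.208, 0.978, 0.001], [0.978, 0.208, 0.0], [-0.0, 0.001, -1.0]]
wrist_force: [0.2, 0.3, -0.1]
width: 0.111
grasp_force: 58.8
```

Run:
```python
from h import *
st()
plan([((.5443,.1784,.17),down(12.1),2)])
```

```text
22.6 [0.5447 0.1788 0.2003] yaw 12.01 F [ 0.2  0.3 -0.1] 0.11066102933237534 58.769330978393555
[[0.0, -0.01, 0.38], [0.01, 0.0, -0.01]]
[[-0.01, 0.0, 0.38], [0.0, 0.0, -0.01]] 
--
```

>>> apply_moves([
  [[0, -0.01, 0.38], [0, 0, 0], 0.05],
  [[-0.01, 0, 0.32], [0, 0, 0], 0.05],
  [[0, 0, 0], [0, 0, 0], 0.05],
  [[0, 0, 0], [0, 0, 0], 0.05],
  [[0, 0, 0], [0, 0, 0], 0.05],
])

```text
time_s: 23.22
tcp_pos: [0.5443, 0.1784, 0.1719]
eef_rot: [[-0.208, 0.978, 0.001], [0.978, 0.208, 0.0], [-0.0, 0.001, -1.0]]
wrist_force: [0.6, 0.1, -0.3]
width: 0.112
grasp_force: 58.8
```

>>> apply_moves([
  [[0, 0, 0.08], [0, 0, 0], 0.05],
  [[0, 0, 0.08], [0, 0, 0], 0.05],
  [[0, 0, 0.04], [0, 0, 0], 0.05],
  [[0, 0, 0], [0, 0, 0], 0.05],
])

```text
time_s: 23.72
tcp_pos: [0.5438, 0.1784, 0.1633]
eef_rot: [[-0.208, 0.978, -0.0], [0.978, 0.208, -0.0], [0.0, -0.0, -1.0]]
wrist_force: [-0.2, -0.3, -0.5]
width: 0.109
grasp_force: 58.8
```

>>> apply_moves([
  [[0, 0, 0.04], [0, 0, 0], 0.05],
  [[0, 0, 0.04], [0, 0, 0], 0.05],
  [[0, 0, 0], [0, 0, 0], 0.05],
])

```text
time_s: 24.1
tcp_pos: [0.5437, 0.1786, 0.1601]
eef_rot: [[-0.208, 0.978, -0.0], [0.978, 0.208, 0.0], [0.0, -0.0, -1.0]]
wrist_force: [-0.5, 0.9, -1.4]
width: 0.111
grasp_force: 58.9
```

>>> apply_moves([
  [[0, 0, 0.05], [0, 0, 0], 0.05],
  [[0, 0, 0.05], [0, 0, 0], 0.05],
  [[0, 0, 0], [0, 0, 0], 0.05],
])

```text
time_s: 24.48
tcp_pos: [0.5437, 0.1784, 0.1558]
eef_rot: [[-0.208, 0.978, -0.001], [0.978, 0.208, 0.0], [0.0, -0.001, -1.0]]
wrist_force: [-0.7, 0.9, -1.8]
width: 0.106
grasp_force: 58.9
```

>>> apply_moves([
  [[0, 0, 0.1], [0, 0, 0], 0.05],
  [[0, 0, 0.1], [0, 0, 0], 0.05],
  [[0, 0, 0.1], [0, 0, 0], 0.05],
  [[0, 0, 0], [0, 0, 0], 0.05],
])

```text
time_s: 24.98
tcp_pos: [0.5436, 0.1783, 0.1436]
eef_rot: [[-0.208, 0.978, -0.001], [0.978, 0.208, -0.0], [0.0, -0.001, -1.0]]
wrist_force: [-0.5, 1.0, -2.6]
width: 0.111
grasp_force: 58.9
```

>>> apply_moves([
  [[0, 0, 0.15], [0, 0, 0], 0.05],
  [[0, 0, 0.15], [0, 0, 0], 0.05],
  [[0, 0, 0.15], [0, 0, 0], 0.05],
  [[0, 0, 0], [0, 0, 0], 0.05],
])

```text
time_s: 25.48
tcp_pos: [0.5435, 0.1784, 0.1253]
eef_rot: [[-0.208, 0.978, -0.001], [0.978, 0.208, -0.0], [0.0, -0.001, -1.0]]
wrist_force: [-2.3, 1.9, -2.8]
width: 0.109
grasp_force: 58.8
```

>>> apply_moves([
  [[0.01, -0.01, 0.15], [0, 0, 0], 0.05],
  [[0, 0, 0.15], [0, 0, 0], 0.05],
  [[0, 0, 0.15], [0, 0, 0], 0.05],
  [[0, 0, 0], [0, 0, 0], 0.05],
])

```text
time_s: 25.98
tcp_pos: [0.5431, 0.1786, 0.1074]
eef_rot: [[-0.208, 0.978, -0.001], [0.978, 0.208, -0.0], [0.0, -0.001, -1.0]]
wrist_force: [-1.0, 3.1, -3.3]
width: 0.108
grasp_force: 58.8
```

>>> apply_moves([
  [[0, 0, 0.08], [0, 0, 0], 0.05],
  [[0, 0, 0.03], [0, 0, 0], 0.05],
  [[0, 0, 0], [0, 0, 0], 0.05],
])

```text
time_s: 26.35
tcp_pos: [0.5434, 0.1788, 0.1039]
eef_rot: [[-0.208, 0.978, -0.0], [0.978, 0.208, 0.0], [0.0, -0.0, -1.0]]
wrist_force: [-3.5, 3.3, 0.6]
width: 0.108
grasp_force: 58.9
```

>>> apply_moves([
  [[0, 0, 0.03], [0, 0, 0], 0.05],
  [[0, 0, 0], [0, 0, 0], 0.05],
])

```text
time_s: 26.6
tcp_pos: [0.5434, 0.1789, 0.1028]
eef_rot: [[-0.208, 0.978, -0.0], [0.978, 0.208, 0.0], [0.0, -0.0, -1.0]]
wrist_force: [-4.5, 4.7, 1.0]
width: 0.104
grasp_force: 59.0
```

>>> apply_moves([
  [[0, 0, 0.02], [0, 0, 0], 0.05],
  [[0, 0, 0], [0, 0, 0], 0.05],
])

```text
time_s: 26.85
tcp_pos: [0.5434, 0.1789, 0.1021]
eef_rot: [[-0.209, 0.978, -0.0], [0.978, 0.209, 0.0], [0.0, 0.0, -1.0]]
wrist_force: [-4.1, 4.5, 2.1]
width: 0.109
grasp_force: 59.0
```

>>> apply_moves([
  [[0.02, -0.01, 0], [0, 0, 0], 0.05],
  [[0, 0, 0.02], [0, 0, 0], 0.05],
  [[0, 0, 0], [0, 0, 0], 0.05],
])

```text
time_s: 27.22
tcp_pos: [0.5433, 0.1791, 0.1011]
eef_rot: [[-0.208, 0.978, 0.001], [0.978, 0.208, -0.0], [-0.0, 0.001, -1.0]]
wrist_force: [-1.4, 0.8, -0.5]
width: 0.109
grasp_force: 58.9
```

>>> apply_moves([
  [[0, 0, 0.02], [0, 0, 0], 0.05],
  [[0, 0, 0], [0, 0, 0], 0.05],
])

```text
time_s: 27.48
tcp_pos: [0.5432, 0.1792, 0.1003]
eef_rot: [[-0.208, 0.978, 0.001], [0.978, 0.208, -0.0], [-0.0, 0.001, -1.0]]
wrist_force: [0.0, 0.9, -0.7]
width: 0.108
grasp_force: 58.8
```

>>> apply_moves([
  [[0, 0, 0.02], [0, 0, 0], 0.05],
  [[0, 0, 0], [0, 0, 0], 0.05],
])

```text
time_s: 27.72
tcp_pos: [0.5433, 0.1792, 0.1001]
eef_rot: [[-0.208, 0.978, 0.001], [0.978, 0.208, -0.0], [-0.0, 0.001, -1.0]]
wrist_force: [-2.0, 0.4, 5.6]
width: 0.11
grasp_force: 59.5
```

The plug reached the bottom at TCP z 0.1001, against 0.1002 predicted. I'm releasing it and backing off.

>>> apply_moves([
  [[0, 0, 0], [0, 0, 0], 0.4],
  [[0, 0, 0], [0, 0, 0], 0.4],
  [[0, 0, 0], [0, 0, 0], 0.4],
  [[0, 0, -0.4], [0, 0, 0], 0.4],
  [[0, 0, -0.9], [0, 0, 0], 0.4],
  [[0, 0, -0.9], [0, 0, 0], 0.4],
  [[0, 0, -0.9], [0, 0, 0], 0.4],
  [[0, -1, 0], [0, 0, 0], 0.4],
  [[0, -1, 0], [0, 0, 0], 0.4],
  [[0, -1, 0], [0, 0, 0], 0.4],
  [[0, -1, 0], [0, 0, 0], 0.4],
  [[0, -1, 0], [0, 0, 0], 0.4],
])

```text
time_s: 29.22
tcp_pos: [0.3463, 0.1375, 0.2245]
eef_rot: [[-0.209, 0.978, 0.002], [0.978, 0.209, 0.0], [-0.0, 0.002, -1.0]]
wrist_force: [-0.7, -1.0, 1.2]
width: 0.399
grasp_force: 0.0
```

Run:
```python
from h import *
st()
im,d=shot('top','t9');P=pts('top',d);z=P[...,2]
for n,c in dict(well=(.5441,.1792),mid=(.552,.1464),far=(.559,.1122),gauge=(.4678,-.1155),p1=(.4675,-.1535),p2=(.4675,-.1915),p3=(.4675,-.2295)).items():
    m=np.hypot(P[...,0]-c[0],P[...,1]-c[1])<.011; m&=z<.16; zt=np.percentile(z[m],95) if m.any() else 0; t=m&(z>zt-.004); print(n,m.sum(),round(float(np.median(z[t])),4) if t.any() else None)
s,_=shot('side','s9'); a=cv2.resize(s[150:330,210:340],None,fx=3,fy=3,interpolation=cv2.INTER_CUBIC); b=cv2.resize(im[180:290,195:430],None,fx=1.7,fy=1.7,interpolation=cv2.INTER_CUBIC)
c=np.zeros((560,800,3),np.uint8);c[:a.shape[0],:a.shape[1]]=a;c[:b.shape[0],395:395+b.shape[1]]=b;cv2.imwrite('pics/c9.png',c)
```

```text
29.23 [0.3463 0.1375 0.2245] yaw 12.04 F [-0.7 -1.   1.2] 0.3986280619759017 0.0
well 78 0.1103
mid 76 0.1106
far 75 0.1111
gauge 138 0.1395
p1 83 0.0893
p2 69 0.0337
p3 89 0.0782
```

View pics/c9.png

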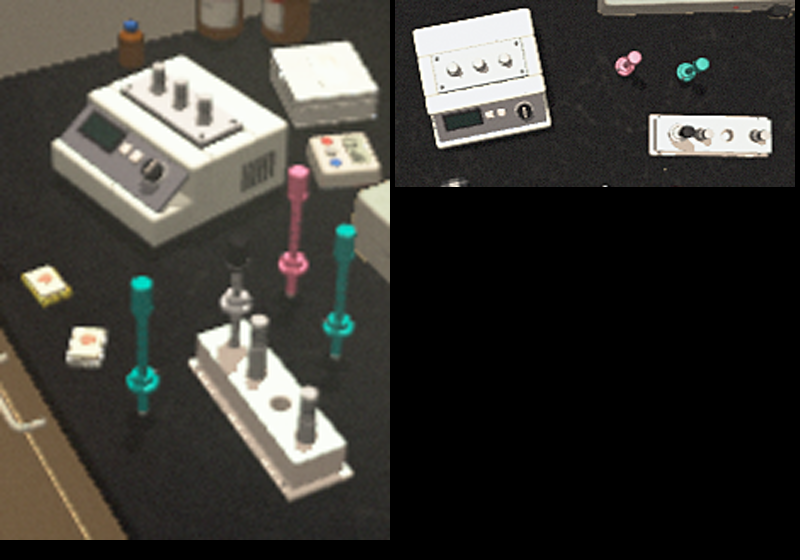

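The third grip, at (158,78), stands level with the other two: tops at 110.3, 110.6 and 111.1 mm. The gauge is back in its hole with the collar raised at (237,300). Pocket 2 is empty, the other two plugs are in place, and the bystanders look undisturbed, so I'm handing in.

```bash
python3 -c "
from h import *
print(workorder.hand_in())"
```

```text
the job is handed in; nothing more can be done
None
```

The job is handed in: the well sounded at 64 mm, the gauge is back in its own hole with the collar still at its reading, and the 64 mm plug stands on the bottom, its grip top level with the other two plugs.

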